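# First in, first out: issue the oldest core from the sloped lane and restock it

### The arm

A 7-joint arm with a two-finger parallel gripper is mounted at the origin on a cart in front of the work surface, level with it; the furniture and walls round the work are solid. World frame = base frame: x ahead of the robot, y to its left, z up, the work surface at z = 0. Lengths are in m, angles in rad, forces in N, time in s.
With the tool pointing down it reaches from about 0.35 to 0.9 m from the base axis. Payload 8.1 kg.
Tool frame: the origin (TCP) lies at the very end of the fingers, on their centre line; the grasp point (between the pads) lies r.grip_depth behind it (r.grip_depth is the distance from the TCP to the grasp point, in m); z points along the fingers, y is the direction in which the jaws open and shut (so a half turn about z gives the same grasp; the last joint's range is limited). The gripper opens to 85 mm and grips with 20 to 120 N. Pads are 22 mm wide; open, the fingers measure 114 mm over their backs; the gripper's body (76 mm by 85 mm) begins 54 mm behind the grasp point. The pads swing forward as they close: fully open they stand 13 mm farther back than shut.
Start: joints at [-0.103, 0.434, 0.025, 1.573, -0.012, 1.134, -0.075], TCP at [0.625, -0, 0.231] pointing down, gripper open.
Joint ranges: [-2.62, 2.62], [-0.44, 2.09], [-1.27, 1.32], [0.08, 2.57], [-1.32, 4.46], [0.12, 2], [-2.74, 2.74]. Speed limits (rad/s): [2.22, 2.22, 3.01, 3.01, 3.14, 3.14, 3.14].

### API

Orientations are given as a rotation vector (axis times angle).
In Python, from bench import r, grab_frame, workorder gives the robot as it stands.
- The arm moves only by the tool servo_tool, never from a script. Its argument "targets" is a list that holds one entry, the list of rows, each a list of 7 numbers: the closure in counts, from 0 (fully open) to 255 (shut), then the shift along the tool's x, y, z in mm, then the turn, a rotation vector about the tool's x, y, z in degrees. A call has exactly 10 rows; each row is the pose to reach, as a shift and turn from the pose measured when the call began, along the tool's axes at that moment; what a row does not reach only later rows make up. A row lasts 1/12 s, in which the tool goes at most 41.7 mm and 7.16 degrees, less where a joint would pass 70% of its speed; a pose out of reach is approached as far as the arm can. A call with a gripper value outside its range is refused whole. The fingers move at their own pace and stop on an object; "newtons" is the grip in N (left out, the last holds). Time passes only in rows, so rows that repeat a pose let the fingers close, or fill a call up. It gives the time, the measured TCP pose, the force and the opening at its end, in the units of the state.
- r.state(): the state, without advancing time (a new reading comes with each control period).
- grab_frame(name): name is "scene" or "side" or "wrist"; returns a dict with "color" (384x512x3 uint8, red, green, blue), "mtx" (3x3 intrinsics, pixels), "k1" (the pictures are not rectified: a ray, as slopes to the right and down, at radius r is drawn at 1 + k1 r^2 times it, then the intrinsics apply), "eye" and "attitude" of the camera in the world; the wrist camera has in their place "T_tool_cam" (4x4, takes a point from camera to tool coordinates, whose origin is the TCP and whose axes are the flange's). Camera axes: x right, y up, looking along -z (the intrinsics and any distortion apply to the point x, -y, -z); pixel columns grow to the right and rows downward; lengths in m; the calibration is good to about 2 mm. A picture is of the moment at which its call begins: read the wrist's pose just before it. There is no depth.
- workorder.sign_off(): hands the job in, once; it reports no verdict.
The state is a dict: "time": time; "joint_pos": joint angles; "joint_vel": joint speeds; "tau": joint torques, N m; "ee_pos": TCP position; "tcp_rot": TCP orientation; "wrist_force": force on the tool from outside, world axes, zero at the start; "torque": the same for the moment, N m; "gripper_width": finger opening in m.
Only numpy, scipy, OpenCV 4.12 (cv2) and the standard library are available. Lean on these libraries where they do the work, as an engineer would, in place of code of your own. Each camera call takes 0.05 s, during which the arm holds its last target. There are 200 camera calls.

### The job

Take the oldest steel core, the lowest one at the front stop of the sloped lane, and lay it flat in the shallow grey tray. Then load the new core of the same kind, lying alone on the bench between the lane and the tray, at the upper end of the lane behind the two that remain, and see that the whole queue has closed up against the front stop with no gaps, easing it down gently, by feel, if it hangs. Keep the other cores flat in the lane and leave the tools and the tape roll alone.

Things in the scene. Friction and masses are not known exactly. Their poses are not given: they have to be found in the camera images.
- lane_stop (a point): Foot of the inner face of the lane's front stop, on the lane floor, mid-width. x runs up the lane floor (30 degrees above level; the lane rises from the left towards the middle of the bench), y across it, z square to the floor. The floor reaches to x = 280 mm. Cores lie flat on it, 63 to 67 mm apart, the front one's centre 33 mm from the stop. The upper end, from x = 170 mm, is clear above for loading.
- shelf_front_edge (a point): Middle of the lower front edge of a small level shelf fixed over the lane: 124 mm wide, 62 mm deep, with its load 25 mm high, on uprights 45 to 51 mm either side. The edge hangs about 90 mm above the front core, so an upright gripper does not fit: lean the tool 30 to 40 degrees from vertical, its wrist end out beyond the low end of the lane.
- core_a_centre (a point): Centre, half-way up, of the oldest core, which at the start lies lowest in the lane against the stop: bare strip-wound grey steel ring core, outer diameter 64 to 66 mm, 22 mm thick, about 0.33 kg (its hole is closed to the fingers: grip it across the outside). z along its axis.
- core_b_centre (a point): Centre of the second core in the lane, same kind.
- core_c_centre (a point): Centre of the third and uppermost core in the lane at the start, same kind.
- core_new_centre (a point): Centre, half-way up, of the new core, which lies flat and alone on the bench: bare strip-wound grey steel ring core, outer diameter 64 to 66 mm, 22 mm thick, about 0.33 kg (its hole is closed to the fingers: grip it across the outside). z along its axis.
- core_a: The oldest core as a body (origin at the centre of its underside).
- core_b: The second core as a body (origin at its underside).
- core_c: The third core as a body (origin at its underside).
- core_new: The new core as a body (origin at its underside).
- lane: The aluminium lane on its stand, fixed. Origin on the bench below the front core, x level up the lane, z up. Curbs 7 mm high, 4 mm thick, 70 mm apart inside; front stop 14 mm high. Friction varies: after the front core is gone the others may slide down by themselves or hang; a push of a few N then moves them.
- tray: Shallow grey plastic tray, fixed, 150 x 150 mm outside, walls 4 mm thick and 14 mm high, floor 4 mm thick. Origin at the centre of its underside, on the bench.
- cutter: Bystander: red-handled side cutter lying on the bench, 130 mm.
- driver: Bystander: orange-handled screwdriver lying on the bench, 193 mm.
- tape: Bystander: roll of yellow tape lying on the bench, 82 mm across, 19 mm high.
There are look-alikes about, which are no part of the job. Leave any turquoise look-alike of the core_c alone.

How it is judged:
On the way, in this order (a step that is already met when the one before it is completed fails the run):
1. the oldest core lies flat in the tray, released (x of core_a_centre in the frame of tray between -0.055 and 0.055 m and y of core_a_centre in the frame of tray between -0.055 and 0.055 m and z of core_a_centre in the frame of tray between 0.008 and 0.02 m and angle between core_a_centre's own z axis and vertical below 0.1 rad and contact force between the fingers and core_a below 0.2 N), for 0.2 s.
2. the new core lies in the lane above the two that remain, released (x of core_new_centre in the frame of lane_stop between 0.14 and 0.27 m and z of core_new_centre in the frame of lane_stop between 0.007 and 0.0155 m and y of core_new_centre in the frame of lane_stop between -0.008 and 0.008 m and contact force between the fingers and core_new below 0.2 N), for 0.1 s.
At the end, for the whole second after the job is handed in: The oldest core lies flat and released in the tray, within 55 mm of its centre along each side. Flat in the lane, from the stop up, lie the second, the third and the new core: the second against the stop and neighbours touching, each gap under about 4 mm. All at rest (all of step 1 and linear speed of each of core_a, core_b, core_c, core_new below 0.02 m/s and x of core_b_centre in the frame of lane_stop between 0.028 and 0.0365 m and z of core_b_centre in the frame of lane_stop between 0.007 and 0.0155 m and y of core_b_centre in the frame of lane_stop between -0.008 and 0.008 m and z of core_c_centre in the frame of lane_stop between 0.007 and 0.0155 m and y of core_c_centre in the frame of lane_stop between -0.008 and 0.008 m and z of core_new_centre in the frame of lane_stop between 0.007 and 0.0155 m and y of core_new_centre in the frame of lane_stop between -0.008 and 0.008 m and x of core_c_centre in the frame of lane_stop between 0.085 and 0.105 m and x of core_new_centre in the frame of lane_stop between 0.14 and 0.173 m and distance between core_b_centre and core_c_centre below 0.0695 m and distance between core_c_centre and core_new_centre below 0.0695 m).
It fails at once if one of the two cores that stay is lifted off the lane floor (z of any of core_b_centre, core_c_centre in the frame of lane_stop above 0.022 m).
It fails at once if the queue is rammed against the stop (over 25 N) (contact force between core_b and lane above 25 N).
It fails at once if a tool or the tape roll is moved by more than 20 mm (distance of any of cutter, driver, tape from where it was at the start of the episode above 0.02 m).
It also fails if it takes over 64 s, if anything falls off the work surface, if the arm or the gripper's body presses on something with over 40 N, if the wrist force passes 120 N, or if a joint passes its speed limit or range.

## Working session

There is one attempt and no reset: what is moved stays moved. The work goes in short steps, Python scripts to look and compute and a tool call to move; the robot and the scene stay as the last step left them, time stands still between calls to the robot, and variables do not carry over. Pictures are saved under pics/ and viewed, about 8 in all and at most 12, crops included, and the job is handed in when it is done.

Besides the shell and the picture viewer there is one more tool, called after "Request:" in YAML: its name, and indented under it one key for each argument. servo_tool: Moves the arm, as the interface text tells. Its arguments: {"type":"object","properties":{"targets":{"type":"array"},"newtons":{"type":"number"}},"required":["targets"]}

```bash
mkdir -p pics; ls; cat > h.py <<'E'
import numpy as np, cv2
from scipy.spatial.transform import Rotation as R
from bench import r, grab_frame, workorder
def rot(a):
    a=np.array(a,float)
    return a if a.shape==(3,3) else (R.from_rotvec(a).as_matrix() if a.size==3 else R.from_quat(a).as_matrix())
def cam(f,st=None):
    if 'T_tool_cam' in f:
        st=st or r.state(); T=np.eye(4); T[:3,:3]=rot(st['tcp_rot']); T[:3,3]=st['ee_pos']; T=T@np.array(f['T_tool_cam']); return T[:3,3],T[:3,:3]
    return np.array(f['eye']),rot(f['attitude'])
def ray(f,c,uv):
    K=np.array(f['mtx']); o,A=c
    d=np.array([(uv[0]-K[0,2])/K[0,0],(uv[1]-K[1,2])/K[1,1]]); s=d.copy()
    for _ in range(20): s=d/(1+f['k1']*(s@s))
    v=A@np.array([s[0],-s[1],-1]); return o,v/np.linalg.norm(v)
def proj(f,c,p):
    K=np.array(f['mtx']); o,A=c
    q=A.T@(np.array(p)-o); s=np.array([q[0],-q[1]])/-q[2]; s=s*(1+f['k1']*(s@s))
    return K[0,0]*s[0]+K[0,2],K[1,1]*s[1]+K[1,2]
def atz(f,c,uv,z):
    o,v=ray(f,c,uv); return o+v*(z-o[2])/v[2]
def tri(a,b):
    (o1,v1),(o2,v2)=a,b
    M=np.c_[v1,-v2]; t=np.linalg.lstsq(M,o2-o1,rcond=None)[0]
    p,q=o1+t[0]*v1,o2+t[1]*v2; return (p+q)/2,np.linalg.norm(p-q)
def save(f,n,crop=None,s=1):
    im=f['color'][:,:,::-1]
    if crop: x0,y0,x1,y1=crop; im=im[y0:y1,x0:x1]
    cv2.imwrite('pics/'+n+'.png',cv2.resize(im,None,fx=s,fy=s,interpolation=cv2.INTER_CUBIC))
E
python3 - <<'E'
from h import *
import pickle
print(r.state(), r.grip_depth)
a=grab_frame('scene'); b=grab_frame('side')
pickle.dump((a,b),open('f0.pkl','wb'))
for f in (a,b): print(f['eye'],f['attitude'],f['mtx'],f['k1'])
save(a,'scene0',None,1.5); save(b,'side0',None,1.5)
E
```

```text
pics
{'time': 0.0, 'joint_pos': array([-0.10261985,  0.43523714,  0.02502392,  1.57412105, -0.01158554,
        1.13404031, -0.07509533]), 'joint_vel': array([ 8.48718191e-04,  8.93863811e-05, -2.81768407e-04, -1.20568927e-03,
        1.58226203e-03,  4.94602851e-04,  5.27621792e-04]), 'tau': array([ 8.97134169e-05, -6.70461059e+01,  1.02531374e+00, -3.16203833e+01,
        1.55155628e-02,  1.25530543e-02, -1.11555586e-06]), 'ee_pos': array([ 6.24467403e-01, -8.11667080e-05,  2.30508533e-01]), 'tcp_rot': array([-2.22080279e+00, -2.22061265e+00,  2.03772825e-03]), 'wrist_force': array([-0.09693507, -0.08356167,  0.41485879]), 'torque': array([0.0075014 , 0.00274505, 0.0177159 ]), 'gripper_width': 0.08522228334700477} 0.0187
[-0.35147485 -0.54388416  0.90730777] [ 0.84817369 -0.44044899 -0.8384764 ] [[394.94606539   0.         261.38438484]
 [  0.         394.94606539 197.78292531]
 [  0.           0.           1.        ]] -0.031021508876271774
[0.29528423 1.03589905 0.8956757 ] [ 0.1122151  -1.27154294 -2.66893073] [[366.01112783   0.         260.48370693]
 [  0.         366.01112783 191.3514168 ]
 [  0.           0.           1.        ]] 0.0023004484256321715
```

View pics/scene0.png

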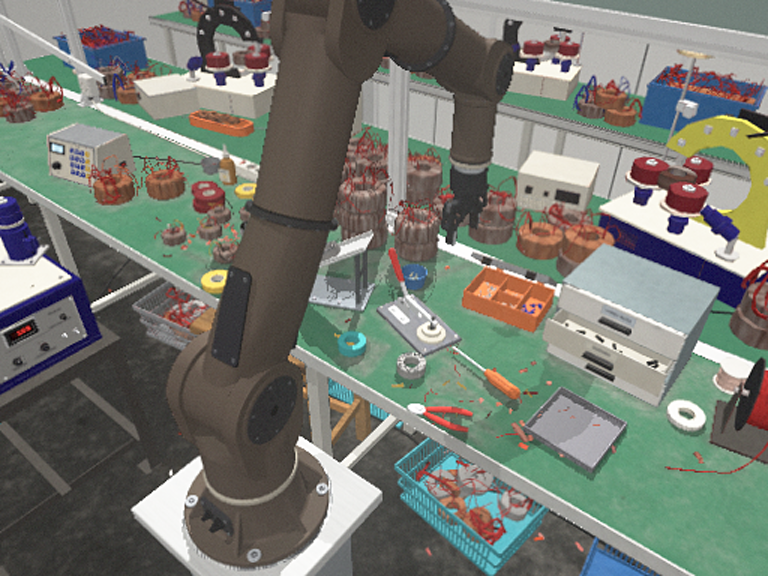

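View pics/side0.png

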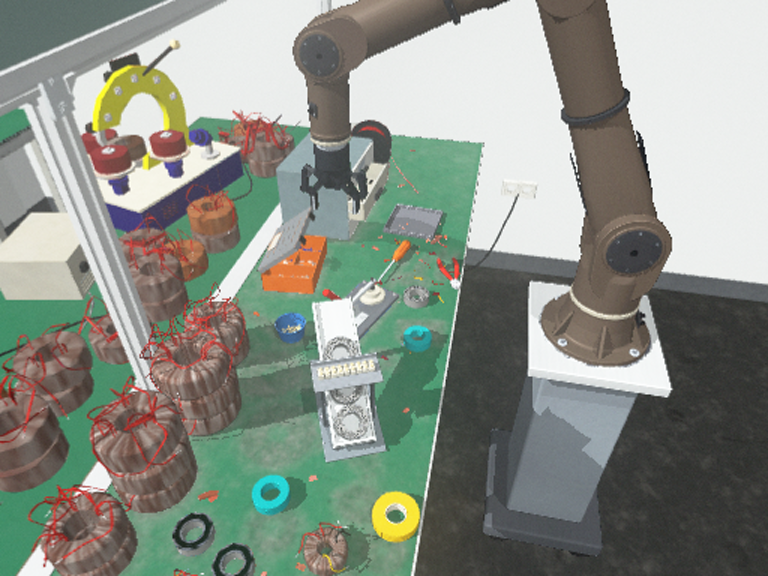

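The scene view shows the grey new core at about (410,365)/1.5 px and the tray at (575,428)/1.5. The arm mostly hides the lane. The side view shows the lane with three grey cores at about (351,423), (348,387) and (345,347)/1.5, and the new core at (416,296)/1.5.

Possible confusions:
- Turquoise rings at side (417,338) and (270,494), and scene (351,344)
- White ring at scene (686,415)
- Cream ring on the grey plate at scene (433,326)
- Dark rings at side (193,533)

By the description I take the grey ring alone on the bench and the lowest grey one in the lane. I'll check both in a crop.

```bash
python3 - <<'E'
from h import *
import pickle
a,b=pickle.load(open('f0.pkl','rb'))
save(b,'side_crop',(195,180,315,315),5)  # 600x675 -> trim
im=b['color'][:,:,::-1][185:312,200:310]; A=cv2.resize(im,(440,508),interpolation=cv2.INTER_CUBIC)
im=a['color'][:,:,::-1][215:315,215:425]; B=cv2.resize(im,None,fx=3,fy=3,interpolation=cv2.INTER_CUBIC)[:, :]
im2=b['color'][:,:,::-1][125:210,245:325]; C=cv2.resize(im2,(320,340),interpolation=cv2.INTER_CUBIC)
out=np.zeros((508,800,3),np.uint8); out[:, :440]=A; out[:340,460:780]=C
cv2.imwrite('pics/c1.png',out)
ca,cb=cam(a),cam(b)
# rough triangulation/planes
print('new scene',atz(a,ca,(410/1.5,365/1.5),.011),'side',atz(b,cb,(416/1.5,296/1.5),.011))
for n,uv in dict(tl=(558,388),tr=(628,427),br=(597,472),bl=(522,428)).items(): print('tray',n,atz(a,ca,np.array(uv)/1.5,.014))
for uv in [(351,423),(348,387),(345,347)]:
  print([np.round(atz(b,cb,np.array(uv)/1.5,z),3) for z in (.05,.1,.15)])
E
```

```text
new scene [ 0.43183977 -0.01554568  0.011     ] side [ 0.43126883 -0.01120545  0.011     ]
tray tl [ 0.56761272 -0.3019149   0.014     ]
tray tr [ 0.55540262 -0.45757322  0.014     ]
tray br [ 0.41491708 -0.45033404  0.014     ]
tray bl [ 0.42265635 -0.29304384  0.014     ]
[array([0.485, 0.425, 0.05 ]), array([0.473, 0.461, 0.1  ]), array([0.462, 0.497, 0.15 ])]
[array([0.512, 0.342, 0.05 ]), array([0.5  , 0.383, 0.1  ]), array([0.487, 0.424, 0.15 ])]
[array([0.547, 0.235, 0.05 ]), array([0.532, 0.283, 0.1  ]), array([0.517, 0.33 , 0.15 ])]
```

View pics/c1.png

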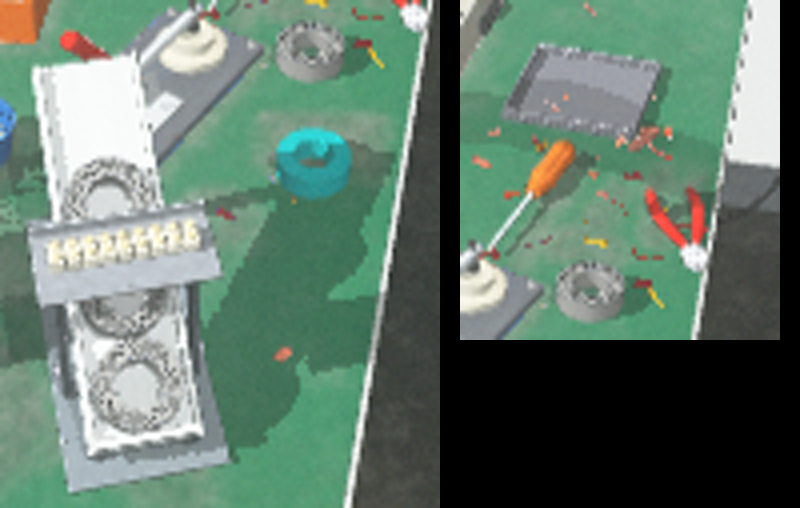

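```bash
cat > fit.py <<'E'
from h import *
from scipy.optimize import least_squares
def laneT(p):
    x,y,z,yaw=p; th=np.radians(30)
    u=np.array([np.cos(yaw)*np.cos(th),np.sin(yaw)*np.cos(th),np.sin(th)])
    v=np.array([-np.sin(yaw),np.cos(yaw),0]); T=np.eye(4); T[:3,:3]=np.c_[u,v,np.cross(u,v)]; T[:3,3]=x,y,z; return T
E
python3 - <<'E'
from fit import *
import pickle
a,b=pickle.load(open('f0.pkl','rb')); c=cam(b)
obs=[((33,0,22),(137,387)),((280,39,7),(33,67)),((280,-39,7),(140,55)),((195.5,0,22),(110,157)),((66,0,22),(127,337)),((0,39,14),(89,447)),((0,-39,14),(203,430))]
def res(p):
    T=laneT(p); e=[]
    for q,uv in obs:
        w=T[:3,:3]@(np.array(q)/1e3)+T[:3,3]
        e+=list(np.array(proj(b,c,w))-(np.array(uv)/4+[200,185]))
    return np.array(e)
s=least_squares(res,[.48,.45,.06,-1.5],loss='soft_l1'); print(s.x); print(res(s.x).reshape(-1,2).round(2))
T=laneT(s.x); print(T.round(3)); print((T@[.033,0,.011,1])[:3],(T@[.28,0,0,1])[:3])
E
```

```text
[ 0.47211135  0.45363299  0.03322328 -1.16411252]
[[ 0.31  0.04]
 [ 0.8  -0.31]
 [-0.17 -0.59]
 [-1.36  0.96]
 [ 1.03  0.55]
 [-0.22  0.05]
 [-0.49 -0.56]]
[[ 0.343  0.918 -0.198  0.472]
 [-0.795  0.396  0.459  0.454]
 [ 0.5    0.     0.866  0.033]
 [ 0.     0.     0.     1.   ]]
[0.48124055 0.43243651 0.05924956] [0.56803096 0.2309237  0.17322328]
```

```bash
cat >> fit.py <<'E'
L0=np.array([0.47211135,0.45363299,0.03322328,-1.16411252])
def delta(p,Rm,st=None):
    st=st or r.state(); R0=rot(st['tcp_rot'])
    return (R0.T@(np.array(p)-st['ee_pos'])*1e3).round(1), np.degrees(R.from_matrix(R0.T@Rm).as_rotvec()).round(1)
def Rlane(T): return np.c_[-T[:3,0],T[:3,1],-T[:3,2]]
E
python3 - <<'E'
from fit import *
import pickle
a,b=pickle.load(open('f0.pkl','rb')); 
T=laneT(L0); A=(T@[.033,0,.011,1])[:3]
print(delta(A+T[:3,2]*.2,Rlane(T)), A+T[:3,2]*.2)
for uv in [(47,303),(218,275)]:
  print([atz(b,cam(b),np.array(uv)/4+[200,185],z).round(3) for z in (.14,.16,.18)])
f=grab_frame('wrist'); print(f['T_tool_cam'],f['mtx'],f['k1'])
E
```

```text
(array([ 524.3, -182.8,   -1.7]), array([ -6.2, -29.6, -22.7])) [0.44168397 0.52428028 0.23245464]
[array([0.539, 0.436, 0.14 ]), array([0.533, 0.452, 0.16 ]), array([0.526, 0.467, 0.18 ])]
[array([0.434, 0.389, 0.14 ]), array([0.43 , 0.406, 0.16 ]), array([0.426, 0.423, 0.18 ])]
[[-5.23048751e-04  9.57615939e-01  2.88047633e-01  7.19425376e-02]
 [ 9.99999827e-01  4.23039107e-04  4.09445016e-04  6.69957099e-04]
 [ 2.70235660e-04  2.88047798e-01 -9.57615995e-01 -1.42092994e-01]
 [ 0.00000000e+00  0.00000000e+00  0.00000000e+00  1.00000000e+00]] [[323.23957113   0.         248.10201735]
 [  0.         323.23957113 190.92568018]
 [  0.           0.           1.        ]] 0.015274776869842101
```

Request:
servo_tool:
  targets:
    - [[0,0,0,-40,0,0,0],[0,40,0,-80,0,0,0],[0,80,-10,-120,0,0,0],[0,120,-30,-150,0,-3,-3],[0,160,-50,-150,-1,-8,-6],[0,200,-70,-150,-2,-12,-9],[0,240,-85,-150,-3,-16,-13],[0,280,-100,-150,-4,-20,-16],[0,320,-115,-150,-5,-24,-19],[0,360,-130,-150,-6,-29,-22]]

```text
time: 0.98
ee_pos: [0.5107, 0.3182, 0.3818]
tcp_rot: [1.49, 2.231, -0.386]
wrist_force: [1.3, 1.6, 0.2]
gripper_width: 0.085
```

```bash
python3 - <<'E'
from fit import *
T=laneT(L0); A=(T@[.033,0,.011,1])[:3]
print(delta(A+T[:3,2]*.2-T[:3,0]*.03,Rlane(T)), r.state()['joint_pos'])
E
```

```text
(array([292.2,  14.4,  23.2]), array([-0.1, -0.4, -0.7])) [-0.8456749   0.43315268 -0.10944631  1.32261759  0.483252    1.66622299
 -0.57971508]
```

Request:
servo_tool:
  targets:
    - [[0,30,2,0,0,0,0],[0,65,4,0,0,0,0],[0,105,6,0,0,0,0],[0,145,8,2,0,0,0],[0,185,10,5,0,0,0],[0,220,12,10,0,0,0],[0,255,14,15,0,0,0],[0,280,14,20,0,0,-1],[0,292,14,23,0,0,-1],[0,292,14,23,0,0,-1]]

```text
time: 1.82
ee_pos: [0.4289, 0.5489, 0.2144]
tcp_rot: [1.467, 2.248, -0.397]
wrist_force: [-0.5, 0.2, 0.1]
gripper_width: 0.0853
```

```bash
python3 - <<'E'
from fit import *
import pickle
st=r.state(); f=grab_frame('wrist'); pickle.dump((f,st),open('w1.pkl','wb'))
print(st['joint_pos'],st['ee_pos'])
save(f,'w1',None,1.5)
E
```

```text
[-1.10458794  0.78830159 -0.14392768  1.10170655  0.4452868   1.65452496
 -0.86442826] [0.4289209  0.54894483 0.21438631]
```

View pics/w1.png

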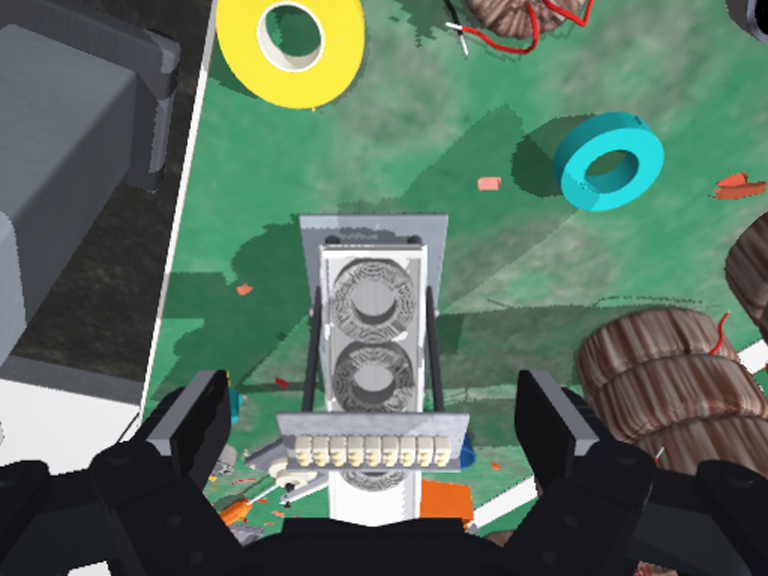

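```bash
python3 - <<'E'
from fit import *
import pickle
f,st=pickle.load(open('w1.pkl','rb'))
save(f,'w1c',(180,130,330,330),3.9)
im=cv2.imread('pics/w1c.png'); print(im.shape)
im=f['color'][:,:,::-1][135:320,190:325]; A=cv2.resize(im,None,fx=3.2,fy=3.2,interpolation=cv2.INTER_CUBIC)
im=f['color'][:,:,::-1][230:384,90:165]; B=cv2.resize(im,None,fx=3.2,fy=3.2,interpolation=cv2.INTER_CUBIC)
out=np.zeros((600,700,3),np.uint8); out[:A.shape[0],:A.shape[1]]=A; out[:B.shape[0],450:450+B.shape[1]]=B
cv2.imwrite('pics/w1c.png',out)
E
```

```text
(780, 585, 3)
```

View pics/w1c.png

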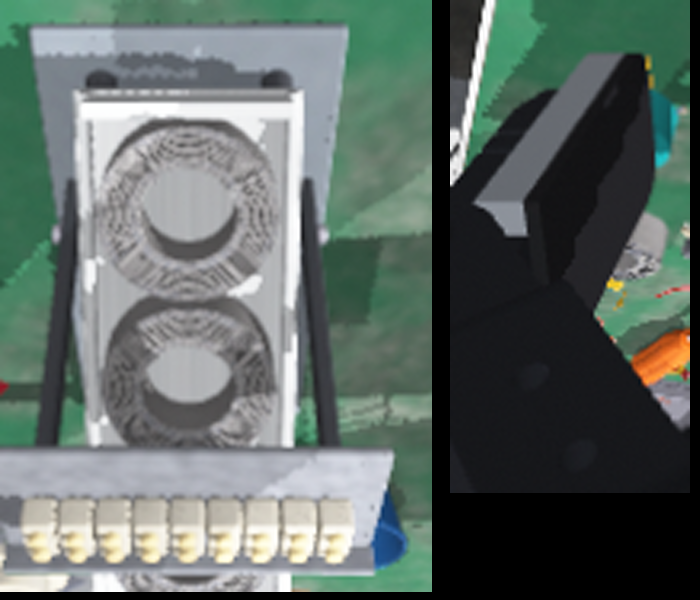

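```bash
cat > fit2.py <<'E'
from fit import *
import pickle
a,b=pickle.load(open('f0.pkl','rb')); cb=cam(b)
f,st=pickle.load(open('w1.pkl','rb')); cw=cam(f,st)
o1=[((33,0,22),(137,387)),((280,39,7),(33,67)),((280,-39,7),(140,55)),((195.5,0,22),(110,157)),((66,0,22),(127,337)),((0,39,14),(89,447)),((0,-39,14),(203,430))]
o2=[((33,32.5,22),(279,210)),((33,-32.5,22),(99,210)),((65.5,0,22),(189,300)),((.5,0,22),(189,120))]
def res(p,full=False):
    T=laneT(p); e=[]
    for O,F,c,s,off,w8 in ((o1,b,cb,4,[200,185],.5),(o2,f,cw,3.2,[190,135],1)):
      for q,uv in O:
        w=T[:3,:3]@(np.array(q)/1e3)+T[:3,3]
        e+=list(w8*(np.array(proj(F,c,w))-(np.array(uv)/s+off)))
    return np.array(e)
E
python3 - <<'E'
from fit2 import *
s=least_squares(res,L0,loss='soft_l1'); print(s.x); print(res(s.x).reshape(-1,2).round(2).tolist())
T=laneT(s.x); Ti=np.linalg.inv(T); A=(T@[.033,0,.011,1])[:3]; print('A',A)
h=np.array([np.cos(s.x[3]),np.sin(s.x[3]),0]); v=T[:3,1]
C=lambda w: ((np.array(proj(f,cw,w))-[190,135])*3.2).round(0)
# shelf edge: find horizontal offset d & height from the stop
def rs(p):
    m=T[:3,3]+h*p[0]+np.array([0,0,p[1]]); return np.r_[C(m+v*.062)-[394,450],C(m-v*.062)-[-17,449]]
q=least_squares(rs,[.05,.13],diff_step=1e-2); m=T[:3,3]+h*q.x[0]+[0,0,q.x[1]]
print('shelf',q.x,q.fun,m,'lane',(Ti@np.r_[m,1])[:3])
ox,oz=q.x
for k in (0,.01,.02,.03,.045,.06):
    print(k,[ [C(m+h*k+v*y-[0,0,dz]).tolist() for dz in (0,.05,.1,.14)] for y in (.045,.051)])
# finger tip z from pad corners (inner edge at y=-42.6mm)
Tt=np.eye(4)
M=np.array(f['T_tool_cam'])
for uv in [(640,56),(655,190),(525,205)]:
    px=np.array([(uv[0]-450)/3.2+90,uv[1]/3.2+230])
    o,d=ray(f,(M[:3,3],M[:3,:3]),px); t=(-.0426-o[1])/d[1]; print('tip',(o+d*t).round(4))
E
```

```text
[ 0.47555934  0.44194686  0.02668276 -1.15749482]
[[0.1, -1.04], [0.26, -0.58], [-0.38, -0.75], [-0.84, -0.15], [0.44, -0.69], [-0.05, -1.12], [-0.38, -1.45], [1.2, 0.25], [-1.17, -0.06], [-0.11, -0.86], [0.11, -0.38]]
A [0.48482861 0.42081127 0.05270904]
shelf [0.03234625 0.11884513] [ 0.  1. -1. -1.] [0.48855073 0.41232417 0.14552789] lane [8.74352401e-02 1.66533454e-16 8.67497753e-02]
0 [[[337.0, 450.0], [323.0, 315.0], [312.0, 204.0], [304.0, 129.0]], [[357.0, 450.0], [341.0, 315.0], [328.0, 204.0], [319.0, 129.0]]]
0.01 [[[334.0, 467.0], [320.0, 332.0], [309.0, 222.0], [302.0, 147.0]], [[353.0, 467.0], [338.0, 332.0], [325.0, 222.0], [317.0, 147.0]]]
0.02 [[[330.0, 482.0], [318.0, 349.0], [307.0, 239.0], [300.0, 164.0]], [[349.0, 482.0], [335.0, 349.0], [323.0, 239.0], [315.0, 164.0]]]
0.03 [[[327.0, 497.0], [315.0, 365.0], [305.0, 256.0], [298.0, 181.0]], [[346.0, 497.0], [332.0, 365.0], [320.0, 256.0], [312.0, 181.0]]]
0.045 [[[323.0, 518.0], [311.0, 388.0], [302.0, 280.0], [295.0, 205.0]], [[341.0, 518.0], [328.0, 388.0], [317.0, 280.0], [309.0, 205.0]]]
0.06 [[[319.0, 538.0], [308.0, 410.0], [299.0, 302.0], [293.0, 228.0]], [[336.0, 538.0], [324.0, 410.0], [314.0, 302.0], [306.0, 228.0]]]
tip [ 0.0086 -0.0426 -0.0146]
tip [-0.0128 -0.0426 -0.0137]
tip [ 0.0113 -0.0426 -0.0525]
```

```bash
cat >> fit.py <<'E'
L1=np.array([0.47555934,0.44194686,0.02668276,-1.15749482])
def Rt(T,tilt): return R.from_rotvec(-np.radians(tilt)*T[:3,1]).as_matrix()@Rlane(T)
def lane_delta(T,x,y,n,tilt=5):
    return delta((T@[x,y,n,1])[:3],Rt(T,tilt))
E
python3 - <<'E'
from fit import *
print(lane_delta(laneT(L1),.02,0,.085))
E
```

```text
(array([-25.4,  -0.7, 136.9]), array([-0.3, -5.3,  0. ]))
```

Request:
servo_tool:
  targets:
    - [[0,-4,0,25,0,-1,0],[0,-8,0,50,0,-2,0],[0,-12,-1,75,0,-3,0],[0,-17,-1,100,0,-4,0],[0,-22,-1,120,0,-5,0],[0,-25,-1,132,0,-5,0],[0,-25,-1,137,0,-5,0],[0,-25,-1,137,0,-5,0],[0,-25,-1,137,0,-5,0],[0,-25,-1,137,0,-5,0]]

```text
time: 2.7
ee_pos: [0.4651, 0.4664, 0.1114]
tcp_rot: [1.426, 2.178, -0.446]
wrist_force: [0.0, -0.1, -0.0]
gripper_width: 0.0854
```

```bash
python3 - <<'E'
from fit import *
import pickle
st=r.state(); f=grab_frame('wrist'); pickle.dump((f,st),open('w2.pkl','wb')); c=cam(f,st)
T=laneT(L1); print(st['joint_pos'], lane_delta(T,.02,0,.085))
g={'color':f['color'].copy()}
for t in np.linspace(0,2*np.pi,60):
    for n in (.022,):
        u,v=proj(f,c,(T@[.033+.0325*np.cos(t),.0325*np.sin(t),n,1])[:3]); u,v=int(round(u)),int(round(v))
        if 0<=u<512 and 0<=v<384: g['color'][v,u]=(255,0,255)
save(g,'w2',None,1.5)
E
```

```text
[-1.04897902  0.81927004 -0.11666241  1.34960796  0.52153024  1.44102469
 -0.92835775] (array([-0.7, -0.1,  1.6]), array([-0.2, -0.5, -0. ]))
```

View pics/w2.png

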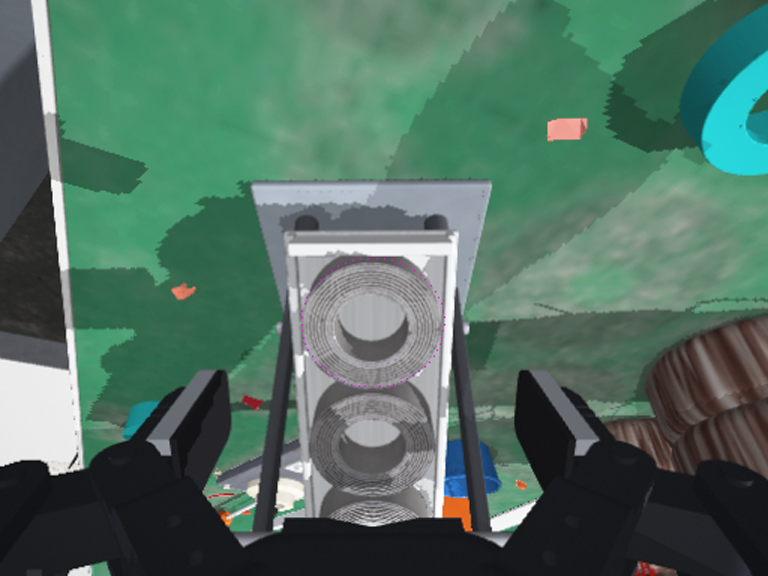

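```bash
python3 - <<'E'
from fit2 import *
f2,s2=pickle.load(open('w2.pkl','rb')); c2=cam(f2,s2)
R1=ray(f,cw,np.array([189,210])/3.2+[190,135]); R2=ray(f2,c2,np.array([372,321])/1.5); R3=ray(b,cb,np.array([137,387])/4+[200,185])
for x,y in ((R1,R2),(R1,R3),(R2,R3)): print(tri(x,y))
T=laneT(L1); print('pred',(T@[.033,0,.022,1])[:3])
# B top in w2: (373,444); stop top edge corners, base plate corners at z~?
for uv in ((253,183),(491,181)): print('plate',atz(f2,c2,np.array(uv)/1.5,.0).round(4), atz(f2,c2,np.array(uv)/1.5,.005).round(4))
for uv in ((31,28),(348,28)): print('plate1',atz(f,cw,np.array(uv)/3.2+[190,135],.0).round(4))
E
```

```text
(array([0.48715048, 0.41526525, 0.05177405]), np.float64(0.00011567540974373152))
(array([0.47698238, 0.44242247, 0.07708712]), np.float64(0.0030024434809164994))
(array([0.47970203, 0.4349072 , 0.066025  ]), np.float64(0.002066975281849874))
pred [0.48261962 0.42584816 0.06223532]
plate [0.4168 0.4312 0.    ] [0.4167 0.4355 0.005 ]
plate [0.5221 0.4786 0.    ] [0.5191 0.4817 0.005 ]
plate1 [0.417  0.4302 0.    ]
plate1 [0.5231 0.4773 0.    ]
```

```bash
python3 - <<'E'
from fit2 import *
f2,s2=pickle.load(open('w2.pkl','rb')); c2=cam(f2,s2)
o,d=ray(f2,c2,np.array([372,321])/1.5); P=o+d*.229
T=laneT(L1); L2=L1.copy(); L2[:3]=P-T[:3,:3]@[.033,0,.022]; print(P,L2)
open('fit.py','a').write('L2=np.array(%s)\n'%L2.tolist())
T=laneT(L2); print(lane_delta(T,.033,0,.018), lane_delta(T,.033,0,.004))
E
```

```text
[0.4842917  0.42173514 0.05666326] [ 0.47723142  0.43783384  0.0211107  -1.15749482]
(array([-8.9,  0. , 76.5]), array([-0.2, -0.5, -0. ])) (array([-7.8,  0.1, 90.5]), array([-0.2, -0.5, -0. ]))
```

Request:
servo_tool:
  targets:
    - [[32,-1,0,10,0,0,0],[32,-2,0,20,0,0,0],[32,-3,0,30,0,0,0],[32,-4,0,40,0,0,0],[32,-6,0,50,0,0,0],[32,-7,0,58,0,0,0],[32,-8,0,65,0,0,0],[32,-9,0,70,0,0,0],[32,-9,0,72,0,0,0],[32,-9,0,72,0,0,0]]
  newtons: 40

```text
time: 3.58
ee_pos: [0.4842, 0.4218, 0.0567]
tcp_rot: [1.425, 2.178, -0.447]
wrist_force: [-0.1, -0.0, 0.6]
gripper_width: 0.075
```

```bash
python3 - <<'E'
from fit import *
import pickle
T=laneT(L2); print(lane_delta(T,.033,0,.004))
st=r.state(); f=grab_frame('wrist'); pickle.dump((f,st),open('w3.pkl','wb')); print(st['joint_pos'])
save(f,'w3',(100,150,400,384),2.5)
E
```

```text
(array([ 1.4,  0.1, 18. ]), array([-0.2, -0.4, -0. ]))
[-1.00075816  0.84070626 -0.10622796  1.46445895  0.55704261  1.3033607
 -0.95476404]
```

View pics/w3.png

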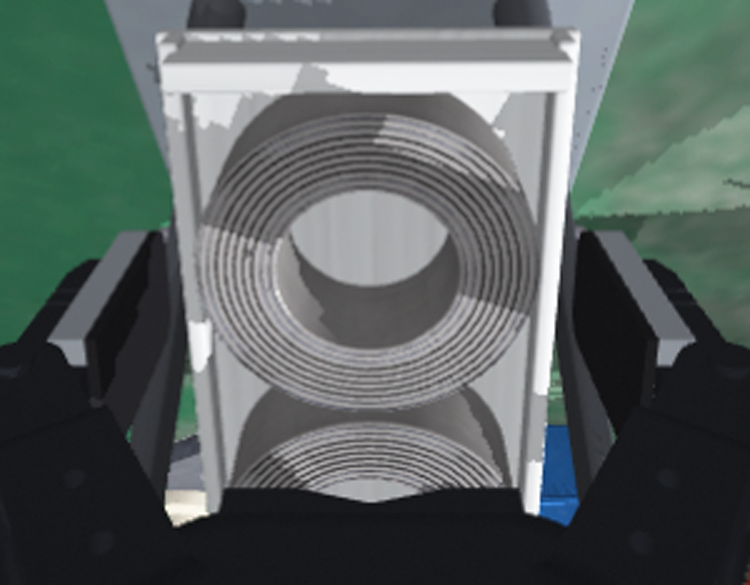

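Request:
servo_tool:
  targets:
    - [[36,-1,0,3,0,0,0],[36,-2,0,5,0,0,0],[36,-2,0,7,0,0,0],[36,-2,0,9,0,0,0],[36,-2,0,11,0,0,0],[36,-2,0,13,0,0,0],[36,-2,0,15,0,0,0],[36,-2,0,15,0,0,0],[36,-2,0,15,0,0,0],[36,-2,0,15,0,0,0]]

```text
time: 4.47
ee_pos: [0.4881, 0.4132, 0.0459]
tcp_rot: [1.425, 2.179, -0.446]
wrist_force: [-0.8, 0.4, 3.3]
gripper_width: 0.0731
```

Request:
servo_tool:
  targets:
    - [[50,-2,0,-1,0,0,0],[80,-1,0,-1,0,0,0],[120,0,0,-1,0,0,0],[160,0,0,-1,0,0,0],[160,0,0,-1,0,0,0],[160,0,0,-1,0,0,0],[160,0,0,-1,0,0,0],[160,0,0,-1,0,0,0],[160,0,0,-1,0,0,0],[160,0,0,-1,0,0,0]]
  newtons: 40

```text
time: 5.3
ee_pos: [0.4888, 0.4143, 0.0489]
tcp_rot: [1.425, 2.177, -0.443]
wrist_force: [-2.3, 1.5, 15.4]
gripper_width: 0.0618
```

```bash
python3 - <<'E'
from fit import *
import pickle
st=r.state(); f=grab_frame('wrist'); pickle.dump((f,st),open('w4.pkl','wb')); print(st['joint_pos'],r.state()['gripper_width'],r.state()['wrist_force'])
save(f,'w4',(100,150,400,384),2.5)
E
```

```text
[-0.99219097  0.84365495 -0.10336465  1.48192646  0.56604255  1.27958839
 -0.95955864] 0.061906827586508624 [-1.78100882  2.09591526 15.30232002]
```

View pics/w4.png

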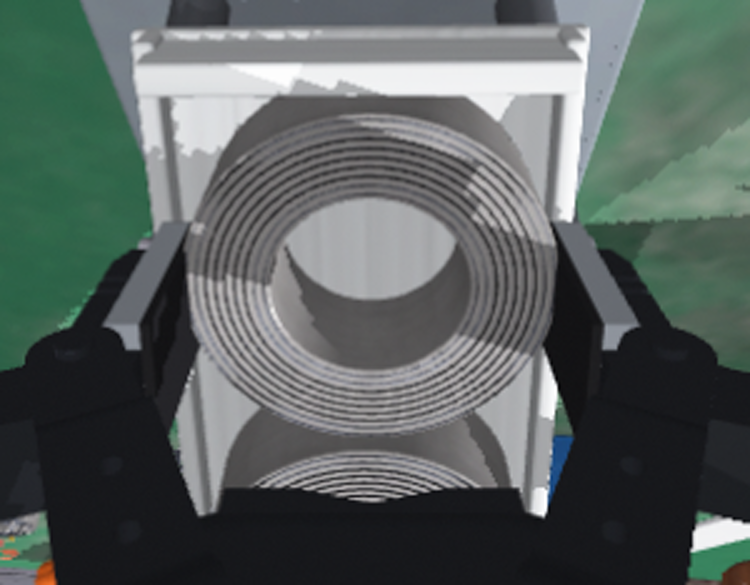

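Request:
servo_tool:
  targets:
    - [[160,0,0,-2,0,0,0],[160,0,0,-5,0,0,0],[160,0,0,-8,0,0,0],[160,-1,0,-12,0,0,0],[160,-1,0,-16,0,0,0],[160,-2,0,-20,0,0,0],[160,-2,0,-25,0,0,0],[160,-2,0,-30,0,0,0],[160,-1,0,-40,0,0,0],[160,0,0,-50,0,0,0]]
  newtons: 60

```text
time: 6.18
ee_pos: [0.4772, 0.4407, 0.0908]
tcp_rot: [1.425, 2.177, -0.443]
wrist_force: [-0.2, 0.3, -3.3]
gripper_width: 0.0611
```

```bash
python3 - <<'E'
from fit import *
T=laneT(L2); n=T[:3,2]; st=r.state(); R0=rot(st['tcp_rot'])
print('tilt',np.degrees(np.arccos(-R0[:,2]@n)), 'z tilt',np.degrees(np.arccos(-R0[2,2])))
ax=np.cross(n,[0,0,1]); Q=R.from_rotvec(ax/np.linalg.norm(ax)*np.arccos(n[2])).as_matrix()
R1=Q@R0; yaw=np.arctan2(R1[1,1],R1[0,1]); RF=R.from_euler('z',-yaw+np.radians(0)).as_matrix()@R1
print(np.degrees(yaw)); np.save('RF.npy',RF); print(RF.round(3))
print(delta([.55,.2,.40],RF)); print(delta([.49,-.376,.2],RF))
E
```

```text
tilt 4.536278976042148 z tilt 34.53585900156484
23.59729030016745
[[-0.     1.    -0.001]
 [ 0.997 -0.    -0.079]
 [-0.079 -0.001 -0.997]]
(array([-381. ,  -29.6, -113.2]), array([ 8. , 29.6, 22.5]))
(array([-682.7, -314.9,  337.3]), array([ 8. , 29.6, 22.5]))
```

Request:
servo_tool:
  targets:
    - [[160,0,0,-25,0,0,0],[160,0,0,-55,0,0,0],[160,0,0,-90,0,0,0],[160,-5,0,-125,0,0,0],[160,-25,0,-155,0,2,2],[160,-48,0,-187,1,5,4],[160,-75,-2,-210,2,9,7],[160,-110,-4,-215,3,13,10],[160,-150,-6,-210,4,17,13],[160,-190,-9,-200,5,21,16]]

```text
time: 7.02
ee_pos: [0.4857, 0.3986, 0.3661]
tcp_rot: [1.956, 2.204, -0.179]
wrist_force: [2.5, -0.0, -2.8]
gripper_width: 0.0614
```

```bash
python3 - <<'E'
from fit import *
RF=np.load('RF.npy')
print(delta([.49,-.376,.2],RF),r.state()['joint_pos'])
E
```

```text
(array([-714.3,  -96.5,  328.7]), array([3.1, 8.1, 6.7])) [-0.80106148  0.44850095 -0.13032244  1.24527847  0.23599817  1.58861565
 -0.81545166]
```

Request:
servo_tool:
  targets:
    - [[160,-25,-3,8,0,1,1],[160,-60,-8,20,1,2,2],[160,-97,-13,36,1,3,2],[160,-134,-18,54,2,4,3],[160,-171,-23,73,2,5,4],[160,-208,-28,91,3,6,5],[160,-245,-33,109,3,7,6],[160,-282,-38,127,3,8,7],[160,-319,-43,145,3,8,7],[160,-356,-48,163,3,8,7]]

```text
time: 7.85
ee_pos: [0.4873, 0.0109, 0.2849]
tcp_rot: [2.185, 2.173, -0.085]
wrist_force: [2.1, -0.9, -4.3]
gripper_width: 0.0612
```

```bash
python3 - <<'E'
from fit import *
RF=np.load('RF.npy')
print(delta([.49,-.376,.12],RF),r.state()['joint_pos'])
E
```

```text
(array([-372.4,    4.3,  195.3]), array([ 0.2,  0.1, -0.3])) [-0.22146108  0.16726013  0.03453899  1.81885375  0.07987599  1.16928681
 -0.22451214]
```

Request:
servo_tool:
  targets:
    - [[160,-35,0,15,0,0,0],[160,-72,0,33,0,0,0],[160,-109,1,52,0,0,0],[160,-146,1,72,0,0,0],[160,-183,2,92,0,0,0],[160,-220,2,112,0,0,0],[160,-257,3,132,0,0,0],[160,-294,3,152,0,0,0],[160,-330,4,172,0,0,0],[160,-360,4,189,0,0,0]]

```text
time: 8.68
ee_pos: [0.4898, -0.3654, 0.1251]
tcp_rot: [2.184, 2.173, -0.085]
wrist_force: [0.3, 0.5, -2.6]
gripper_width: 0.0611
```

```bash
python3 - <<'E'
from fit import *
import pickle
RF=np.load('RF.npy')
st=r.state(); f=grab_frame('wrist'); pickle.dump((f,st),open('w5.pkl','wb'))
print(delta([.49,-.376,.012],RF,st),st['wrist_force'])
save(f,'w5',None,1.2)
E
```

```text
(array([ -1.5,  -0. , 113.6]), array([ 0.2,  0.1, -0.3])) [ 0.27456682  0.45027272 -2.61757662]
```

View pics/w5.png

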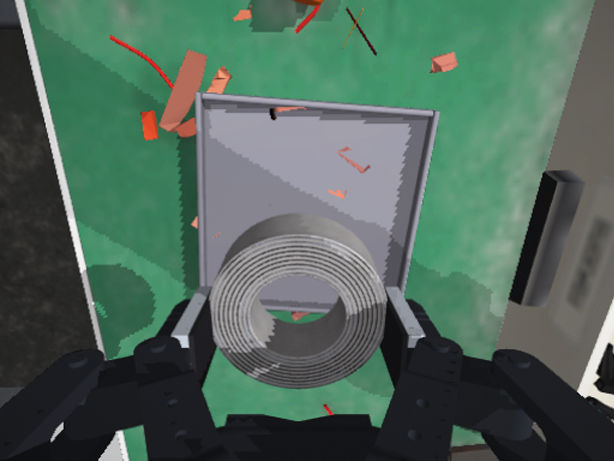

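```bash
python3 - <<'E'
from h import *
import pickle
f,st=pickle.load(open('w5.pkl','rb')); c=cam(f,st)
P=[atz(f,c,np.array(uv)/1.2,.014) for uv in ((201,93),(438,111),(410,290))]
print(np.round(P,4), np.linalg.norm(P[0]-P[1]))
d=(P[1]-P[0])/np.linalg.norm(P[1]-P[0]); e=np.array([d[1],-d[0],0]); e*=np.sign(e@[0,-1,0]); m=(P[0]+P[1])/2
print(m+e*.075,m-e*.075)
E
```

```text
[[ 0.4331 -0.2908  0.014 ]
 [ 0.5764 -0.302   0.014 ]
 [ 0.572  -0.4268  0.014 ]] 0.1437687819325392
[ 0.498945   -0.37120918  0.014     ] [ 0.51062086 -0.22166429  0.014     ]
```

Request:
servo_tool:
  targets:
    - [[160,0,2,15,0,0,0],[160,0,4,32,0,0,0],[160,1,6,50,0,0,0],[160,1,6,66,0,0,0],[160,1,6,80,0,0,0],[160,1,6,91,0,0,0],[160,1,6,99,0,0,0],[160,1,6,105,0,0,0],[160,1,6,108,0,0,0],[160,1,6,108,0,0,0]]

```text
time: 9.57
ee_pos: [0.4926, -0.3804, 0.0148]
tcp_rot: [2.191, 2.167, -0.093]
wrist_force: [0.3, 0.3, -3.0]
gripper_width: 0.0613
```

Request:
servo_tool:
  targets:
    - [[160,0,0,1,0,0,0],[160,0,0,2,0,0,0],[160,0,0,3,0,0,0],[160,0,0,4,0,0,0],[160,0,0,5,0,0,0],[160,0,0,6,0,0,0],[160,0,0,7,0,0,0],[160,0,0,8,0,0,0],[160,0,0,8,0,0,0],[160,0,0,8,0,0,0]]

```text
time: 10.4
ee_pos: [0.4925, -0.381, 0.0067]
tcp_rot: [2.191, 2.167, -0.093]
wrist_force: [-0.3, 0.9, -2.9]
gripper_width: 0.0612
```

Request:
servo_tool:
  targets:
    - [[160,0,0,0.5,0,0,0],[160,0,0,1,0,0,0],[160,1,0,1.5,0,0,0],[160,2,0,2,0,0,0],[160,3,0,2.5,0,0,0],[160,4,0,3,0,0,0],[160,5,0,3.5,0,0,0],[160,5,0,4,0,0,0],[160,5,0,4,0,0,0],[160,5,0,4,0,0,0]]

```text
time: 11.23
ee_pos: [0.4926, -0.3812, 0.0061]
tcp_rot: [2.189, 2.16, -0.096]
wrist_force: [-8.2, -4.9, 28.3]
gripper_width: 0.061
```

Contact felt, so the core is down on the tray floor. I'll ease up 2 mm and release.

Request:
servo_tool:
  targets:
    - [[160,0,0,-1,0,0,0],[140,0,0,-1,0,0,0],[70,0,0,-1,0,0,0],[0,0,0,-1,0,0,0],[0,0,0,-1,0,0,0],[0,0,0,-1,0,0,0],[0,0,0,-10,0,0,0],[0,0,0,-30,0,0,0],[0,0,0,-60,0,0,0],[0,0,0,-100,0,0,0]]

```text
time: 12.07
ee_pos: [0.491, -0.3713, 0.1051]
tcp_rot: [2.192, 2.163, -0.099]
wrist_force: [1.4, -0.1, -0.6]
gripper_width: 0.0852
```

```bash
python3 - <<'E'
from fit import *
import pickle
st=r.state(); f=grab_frame('wrist'); b=grab_frame('side'); a=grab_frame('scene'); pickle.dump((f,st,b,a),open('w6.pkl','wb'))
A=cv2.resize(f['color'],None,fx=.9,fy=.9)[:,:,::-1]
B=cv2.resize(b['color'][180:312,200:310],None,fx=2.9,fy=2.9,interpolation=cv2.INTER_CUBIC)[:,:,::-1]
out=np.zeros((600,790,3),np.uint8); out[:A.shape[0],:A.shape[1]]=A; out[:B.shape[0],465:465+B.shape[1]]=B
C=cv2.resize(a['color'][225:265,250:300],None,fx=4,fy=4,interpolation=cv2.INTER_CUBIC)[:,:,::-1]; out[390:390+C.shape[0],0:C.shape[1]]=C
C=cv2.resize(b['color'][180:215,260:300],None,fx=5,fy=5,interpolation=cv2.INTER_CUBIC)[:,:,::-1]; out[390:390+C.shape[0],230:230+C.shape[1]]=C
cv2.imwrite('pics/w6.png',out)
E
```

```text
(no output)
```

View pics/w6.png

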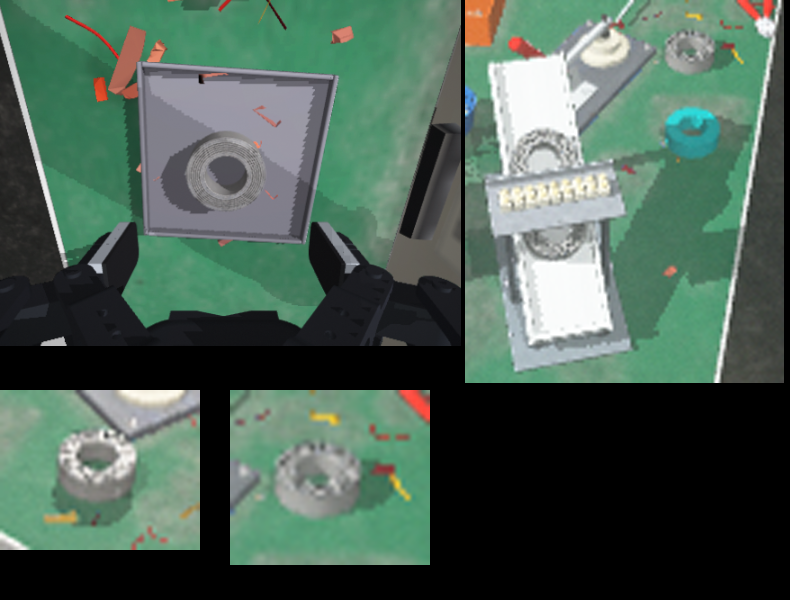

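```bash
python3 - <<'E'
from fit import *
import pickle
f,st,b,a=pickle.load(open('w6.pkl','rb')); ca,cb=cam(a),cam(b)
S=lambda u,v:ray(a,ca,np.array([u,v-390])/4+[250,225]); D=lambda u,v:ray(b,cb,np.array([u-230,v-390])/5+[260,180])
print('new',tri(S(97,455),D(318,466)), [ (o+d*(.022-o[2])/d[2]).round(4) for o,d in (S(97,455),D(318,466))])
print('plate corner',tri(S(128,438),D(258,476)),[ (o+d*(.005-o[2])/d[2]).round(4) for o,d in (S(128,438),D(258,476))])
P=[atz(f,cam(f,st),np.array(uv)/.9,.014) for uv in ((139,63),(338,76),(305,243),(144,235))]; print(np.round(P,3),np.mean(P,0))
print('A',atz(f,cam(f,st),np.array((227,172))/.9,.026))
print(r.state()['joint_pos'])
E
```

```text
new (array([ 0.43275444, -0.0165023 ,  0.01854902]), np.float64(0.003690277830321518)) [array([ 0.432 , -0.0186,  0.022 ]), array([ 0.4306, -0.0106,  0.022 ])]
plate corner (array([ 0.47876215, -0.01524342,  0.00263497]), np.float64(0.005619393777936204)) [array([ 0.4802, -0.0166,  0.005 ]), array([ 0.4758, -0.0098,  0.005 ])]
[[ 0.431 -0.291  0.014]
 [ 0.577 -0.303  0.014]
 [ 0.566 -0.449  0.014]
 [ 0.418 -0.439  0.014]] [ 0.49800433 -0.37055382  0.014     ]
A [ 0.49437043 -0.37284972  0.026     ]
[ 0.37428629  0.51849032  0.19957037  1.7921263  -0.03167741  0.78518147
  0.55405548]
```

```bash
cat >> fit.py <<'E'
def Rdown(deg):
    c,s=np.cos(np.radians(deg)),np.sin(np.radians(deg)); return np.array([[-s,c,0],[c,s,0],[0,0,-1]])
E
python3 - <<'E'
from fit import *
Rd=Rdown(-30); assert abs(np.linalg.det(Rd)-1)<1e-9
print(delta([.432,-.0145,.11]-.04*Rd[:,0],Rd))
E
```

```text
(array([321.5, -86.9, -31.1]), array([ 1.8,  5.1, 29.2]))
```

Request:
servo_tool:
  targets:
    - [[0,25,-6,-20,0,0,2],[0,60,-16,-45,0,1,5],[0,98,-26,-60,0,2,9],[0,136,-37,-65,1,2,13],[0,174,-47,-65,1,3,17],[0,212,-57,-60,1,3,20],[0,250,-68,-50,2,4,24],[0,285,-77,-40,2,5,27],[0,310,-84,-32,2,5,29],[0,321,-87,-31,2,5,29]]

```text
time: 13.05
ee_pos: [0.409, -0.0464, 0.1081]
tcp_rot: [-2.714, -1.575, 0.01]
wrist_force: [-0.6, -0.6, 0.4]
gripper_width: 0.0856
```

```bash
python3 - <<'E'
from fit import *
import pickle
st=r.state(); f=grab_frame('wrist'); pickle.dump((f,st),open('w7.pkl','wb')); c=cam(f,st)
print(st['ee_pos'],st['joint_pos'])
for p in ([.432,-.0186,.022],[.4306,-.0106,.022]): print('pred',proj(f,c,p))
save(f,'w7',None,1.5)
E
```

```text
[ 0.40903114 -0.04637489  0.1080818 ] [-0.18767176  0.26436164  0.20568246  2.22228011 -0.0861802   0.66968027
 -0.43979725]
pred (np.float64(255.92919696306558), np.float64(147.66643795191948))
pred (np.float64(248.60698360141978), np.float64(138.79384290763198))
```

View pics/w7.png

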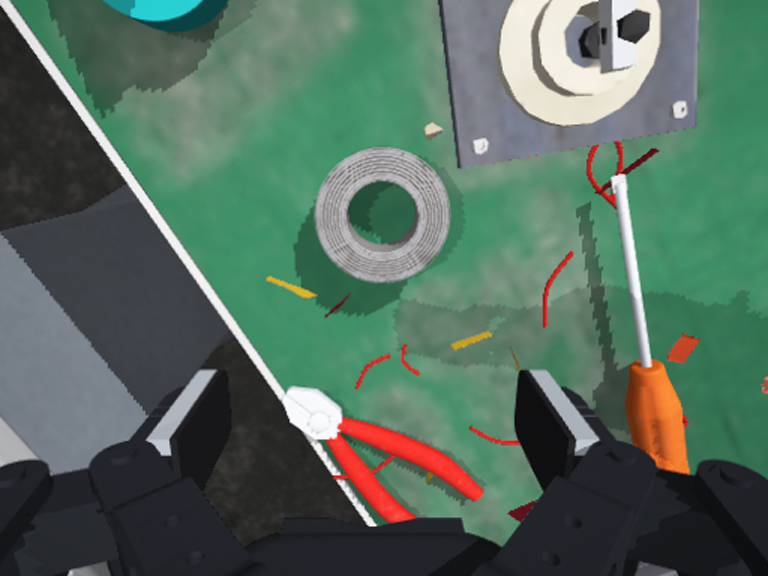

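```bash
python3 - <<'E'
from fit import *
import pickle
f,st=pickle.load(open('w7.pkl','rb')); c=cam(f,st)
for z in (.022,.012): print(atz(f,c,np.array((383,215))/1.5,z))
p=atz(f,c,np.array((383,215))/1.5,.018); print(delta([p[0],p[1],.004],Rdown(-30)))
E
```

```text
[ 0.43313855 -0.01571831  0.022     ]
[ 0.43252727 -0.01710629  0.012     ]
(array([ 37.6,   6.9, 104.1]), array([-0.4,  0.2,  0.4]))
```

Request:
servo_tool:
  targets:
    - [[0,15,3,10,0,0,0],[0,32,6,30,0,0,0],[0,38,7,50,0,0,0],[0,38,7,68,0,0,0],[0,38,7,84,0,0,0],[0,38,7,95,0,0,0],[10,38,7,101,0,0,0],[30,38,7,104,0,0,0],[40,38,7,104,0,0,0],[45,38,7,104,0,0,0]]

```text
time: 13.93
ee_pos: [0.4335, -0.0162, 0.0045]
tcp_rot: [-2.711, -1.579, 0.01]
wrist_force: [0.7, 0.7, 0.3]
gripper_width: 0.0705
```

Request:
servo_tool:
  targets:
    - [[70,0,0,0,0,0,0],[110,0,0,0,0,0,0],[160,0,0,0,0,0,0],[160,0,0,0,0,0,0],[160,0,0,0,0,0,0],[160,0,0,0,0,0,0],[160,0,0,-5,0,0,0],[160,0,0,-15,0,0,0],[160,0,0,-30,0,0,0],[160,0,0,-50,0,0,0]]
  newtons: 60

```text
time: 14.77
ee_pos: [0.4331, -0.0163, 0.0548]
tcp_rot: [-2.711, -1.578, 0.012]
wrist_force: [0.1, -0.5, -3.6]
gripper_width: 0.0604
```

```bash
python3 - <<'E'
from fit import *
print(r.state()['wrist_force'])
for L in (L1,L2):
  T=laneT(L); print((T@[.235,0,.011,1])[:3]); print(lane_delta(T,.235,0,.12,0))
E
```

```text
[ 0.13329595 -0.4988899  -3.64643288]
[0.55508949 0.26060387 0.15370904]
(array([ 332.8,  -75.8, -194.1]), array([-14.4, -27.8, -51.9]))
[0.55676157 0.25649085 0.14813698]
(array([ 330.1,  -72.3, -188.6]), array([-14.4, -27.8, -51.9]))
```

```bash
python3 - <<'E'
from fit import *
for L in (L0,L1,L2): print((np.linalg.inv(laneT(L))@[.4888,.4143,.0489,1])[:3].round(4))
E
```

```text
[ 0.0448 -0.0002 -0.0078]
[0.0376 0.001  0.0039]
[0.0366 0.0011 0.011 ]
```

Request:
servo_tool:
  targets:
    - [[160,0,0,-25,-1,-2,-4],[160,0,0,-60,-2,-4,-8],[160,5,-1,-100,-4,-7,-13],[160,20,-4,-140,-5,-10,-18],[160,45,-10,-175,-7,-13,-24],[160,80,-18,-205,-8,-16,-30],[160,118,-27,-220,-10,-19,-36],[160,156,-35,-228,-11,-22,-42],[160,194,-44,-228,-13,-25,-47],[160,232,-53,-225,-14,-28,-52]]

```text
time: 15.6
ee_pos: [0.5038, 0.214, 0.2814]
tcp_rot: [1.458, 2.245, -0.397]
wrist_force: [0.6, -0.1, -4.1]
gripper_width: 0.061
```

```bash
cat >> fit.py <<'E'
L3=L1.copy(); L3[:3]+=laneT(L1)[:3,2]*.002
E
python3 - <<'E'
from fit import *
print(lane_delta(laneT(L3),.238,.001,.09,0))
E
```

```text
(array([79.5, 67.2, 18.3]), array([-0.1,  0. ,  0.4]))
```

Request:
servo_tool:
  targets:
    - [[160,15,12,3,0,0,0],[160,35,28,6,0,0,0],[160,55,45,9,0,0,0],[160,70,60,13,0,0,0],[160,79,67,20,0,0,0],[160,79,67,30,0,0,0],[160,79,67,42,0,0,0],[160,79,67,52,0,0,0],[160,79,67,58,0,0,0],[160,79,67,58,0,0,0]]

```text
time: 16.43
ee_pos: [0.5486, 0.2742, 0.1906]
tcp_rot: [1.46, 2.243, -0.401]
wrist_force: [-0.6, 0.4, -4.4]
gripper_width: 0.0609
```

```bash
python3 - <<'E'
from fit import *
import pickle
st=r.state(); f=grab_frame('wrist'); pickle.dump((f,st),open('w8.pkl','wb')); c=cam(f,st)
b=grab_frame('side'); pickle.dump(b,open('b8.pkl','wb'))
T=laneT(L3); print(lane_delta(T,.238,.001,.0055,0))
A=cv2.resize(f['color'],None,fx=1.05,fy=1.05)[:,:,::-1].copy()
for y in (-.035,.035,-.039,.039):
  for n in ((0,.007) if abs(y)<.036 else (.007,)):
   for x in np.linspace(.08,.28,60):
    u,v=np.array(proj(f,c,(T@[x,y,n,1])[:3]))*1.05
    if 0<=u<A.shape[1] and 0<=v<A.shape[0]: A[int(v),int(u)]=(255,0,255)
B=cv2.resize(b['color'][180:312,205:295],None,fx=2.75,fy=2.75,interpolation=cv2.INTER_CUBIC)[:,:,::-1]
out=np.zeros((600,800,3),np.uint8); out[:A.shape[0],:A.shape[1]]=A; out[:B.shape[0],545:545+B.shape[1]]=B
C=cv2.resize(f['color'][150:220,160:330],None,fx=3.1,fy=2.7,interpolation=cv2.INTER_CUBIC)[:,:,::-1]; out[410:410+C.shape[0],0:C.shape[1]]=C
cv2.imwrite('pics/w8.png',out)
E
```

```text
(array([ 1.4,  0.6, 44.9]), array([-0.1,  0. ,  0.3]))
```

View pics/w8.png

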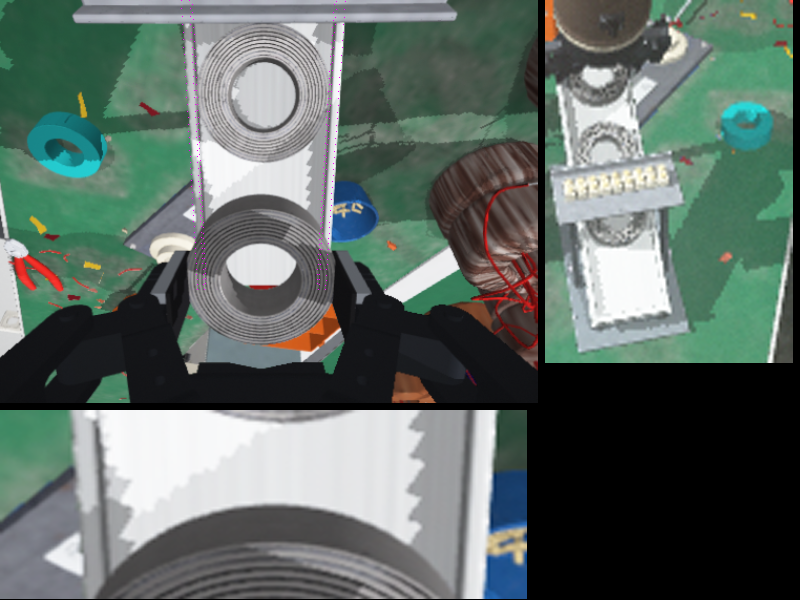

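```bash
python3 - <<'E'
from fit import *
import pickle
f,st=pickle.load(open('w8.pkl','rb')); c=cam(f,st); T=laneT(L3)
hsv=cv2.cvtColor(f['color'],cv2.COLOR_RGB2HSV); g=cv2.cvtColor(f['color'],cv2.COLOR_RGB2GRAY)
for x in (.115,.13,.2,.205,.21):
    P={(y,n):np.array(proj(f,c,(T@[x,y,n,1])[:3])).round(1) for y,n in ((-.039,.007),(-.035,0),(.035,0),(.039,.007))}
    row=int(round(P[(.039,.007)][1])); print(x,row,{k:v[0] for k,v in P.items()})
    s=slice(172,206); print(' L172',g[row,s].tolist()); s=slice(298,334); print(' R298',g[row,s].tolist())
    
st2=[np.array(proj(f,c,st['ee_pos']+rot(st['tcp_rot'])@np.array([x,0,z])))for x,z in ((0,-.02),(0,.03))]; print('tool plane',st2)
E
```

```text
0.115 -20 {(-0.039, 0.007): np.float64(171.3), (-0.035, 0): np.float64(182.4), (0.035, 0): np.float64(319.4), (0.039, 0.007): np.float64(330.5)}
 L172 [22, 20, 20, 20, 20, 20, 20, 21, 22, 22, 21, 21, 21, 20, 21, 20, 21, 21, 21, 21, 22, 21, 21, 21, 20, 21, 22, 19, 21, 21, 20, 21, 19, 21]
 R298 [20, 20, 21, 20, 21, 20, 21, 21, 20, 21, 21, 20, 20, 20, 21, 22, 20, 20, 21, 21, 21, 21, 21, 20, 21, 20, 20, 22, 20, 20, 21, 21, 20, 21, 21, 20]
0.13 14 {(-0.039, 0.007): np.float64(173.4), (-0.035, 0): np.float64(184.0), (0.035, 0): np.float64(317.3), (0.039, 0.007): np.float64(328.0)}
 L172 [176, 177, 177, 177, 176, 176, 175, 176, 174, 175, 174, 173, 172, 172, 171, 172, 173, 173, 172, 171, 172, 174, 174, 175, 175, 176, 177, 178, 178, 179, 180, 179, 180, 180]
 R298 [189, 190, 190, 192, 191, 191, 192, 192, 191, 192, 192, 193, 192, 193, 192, 191, 191, 191, 191, 190, 189, 187, 185, 185, 183, 183, 181, 181, 180, 179, 179, 179, 179, 179, 182, 182]
0.2 152 {(-0.039, 0.007): np.float64(181.3), (-0.035, 0): np.float64(190.5), (0.035, 0): np.float64(309.1), (0.039, 0.007): np.float64(318.3)}
 L172 [114,
[... 707 characters left out ...]
58, 158, 159, 140, 99, 109, 155, 204, 226, 230, 232, 239, 239, 186, 63, 63, 62, 63, 63, 65, 66, 66, 66, 67, 66, 66, 66, 67]
0.21 169 {(-0.039, 0.007): np.float64(182.3), (-0.035, 0): np.float64(191.3), (0.035, 0): np.float64(308.1), (0.039, 0.007): np.float64(317.1)}
 L172 [127, 128, 126, 125, 124, 124, 123, 120, 119, 118, 117, 128, 162, 193, 204, 205, 206, 198, 175, 132, 97, 149, 231, 249, 249, 250, 250, 249, 248, 247, 247, 246, 246, 247]
 R298 [157, 158, 159, 158, 157, 157, 158, 157, 158, 158, 152, 125, 96, 120, 182, 221, 228, 231, 235, 237, 204, 90, 73, 72, 71, 69, 66, 64, 64, 63, 62, 62, 62, 65, 66, 66]
tool plane [array([248.06179551, 271.62212894]), array([248.13571019, 225.53283153])]
```

Request:
servo_tool:
  targets:
    - [[160,1,0.8,6,0,0,0],[160,1,0.8,13,0,0,0],[160,1,0.8,20,0,0,0],[160,1,0.8,26,0,0,0],[160,1,0.8,31,0,0,0],[160,1,0.8,35,0,0,0],[160,1,0.8,38,0,0,0],[160,1,0.8,40,0,0,0],[160,1,0.8,41,0,0,0],[160,1,0.8,41,0,0,0]]

```text
time: 17.37
ee_pos: [0.5573, 0.2585, 0.1557]
tcp_rot: [1.459, 2.244, -0.397]
wrist_force: [-0.6, -0.0, -3.7]
gripper_width: 0.0609
```

Request:
servo_tool:
  targets:
    - [[160,0,0,0.5,0,0,0],[160,0,0,1,0,0,0],[160,0,0,1.5,0,0,0],[160,0,0,2,0,0,0],[160,0,0,2.5,0,0,0],[160,0,0,3,0,0,0],[160,0,0,3.5,0,0,0],[160,0,0,3.5,0,0,0],[160,0,0,3.5,0,0,0],[160,0,0,3.5,0,0,0]]

```text
time: 18.2
ee_pos: [0.558, 0.2569, 0.1526]
tcp_rot: [1.459, 2.244, -0.397]
wrist_force: [-0.2, -0.5, -2.3]
gripper_width: 0.0612
```

```bash
python3 - <<'E'
from fit import *
T=laneT(L3);st=r.state(); print((np.linalg.inv(T)@np.r_[st['ee_pos'],1])[:3], T[:3,:3].T@st['wrist_force'],lane_delta(T,.238,.0012,.0045,0))
E
```

```text
[0.23839941 0.00114802 0.00580873] [-0.85623861 -0.34522754 -2.21082046] (array([0.4, 0.1, 1.3]), array([-0.1,  0.1,  0.3]))
```

Request:
servo_tool:
  targets:
    - [[160,0,0,0.3,0,0,0],[160,0,0,0.6,0,0,0],[160,0,0,0.9,0,0,0],[160,0,0,1.2,0,0,0],[160,0,0,1.5,0,0,0],[160,0,0,1.8,0,0,0],[160,0,0,1.8,0,0,0],[160,0,0,1.8,0,0,0],[160,0,0,1.8,0,0,0],[160,0,0,1.8,0,0,0]]

```text
time: 19.03
ee_pos: [0.558, 0.2569, 0.1524]
tcp_rot: [1.459, 2.245, -0.396]
wrist_force: [-7.4, 1.8, 11.1]
gripper_width: 0.0607
```

Request:
servo_tool:
  targets:
    - [[150,0,0,0,0,0,0],[110,0,0,-0.5,0,0,0],[80,0,0,-0.5,0,0,0],[60,0,0,-0.5,0,0,0],[45,0,0,-0.5,0,0,0],[35,0,0,-0.5,0,0,0],[25,0,0,-0.5,0,0,0],[15,0,0,-0.5,0,0,0],[10,0,0,-0.5,0,0,0],[10,0,0,-0.5,0,0,0]]

```text
time: 19.87
ee_pos: [0.558, 0.2571, 0.1529]
tcp_rot: [1.459, 2.245, -0.396]
wrist_force: [-0.7, -0.4, -0.1]
gripper_width: 0.0821
```

Request:
servo_tool:
  targets:
    - [[0,0,0,-3,0,0,0],[0,0,0,-8,0,0,0],[0,0,0,-15,0,0,0],[0,0,0,-25,0,0,0],[0,0,0,-35,0,0,0],[0,0,0,-45,0,0,0],[0,0,0,-55,0,0,0],[0,0,0,-60,0,0,0],[0,0,0,-60,0,0,0],[0,0,0,-60,0,0,0]]

```text
time: 20.7
ee_pos: [0.546, 0.2849, 0.2051]
tcp_rot: [1.458, 2.245, -0.395]
wrist_force: [-0.2, -0.1, -0.3]
gripper_width: 0.0856
```

```bash
cat > chk.py <<'E'
from fit import *
def circles(f,c,T,name,n=.022,rm=(36,60)):
    g=cv2.medianBlur(cv2.cvtColor(f['color'],cv2.COLOR_RGB2GRAY),5)
    C=cv2.HoughCircles(g,cv2.HOUGH_GRADIENT,1.5,30,param1=120,param2=35,minRadius=rm[0],maxRadius=rm[1])
    if C is None: print('none'); return
    Ti=np.linalg.inv(T)
    for u,v,rr in C[0][:8]:
        o,d=ray(f,c,(u,v)); o=Ti[:3,:3]@o+Ti[:3,3]; d=Ti[:3,:3]@d; p=o+d*(n-o[2])/d[2]
        if abs(p[1])<.03: print(name,(u.round(1),v.round(1),rr.round(1)),'lane xy mm',(p[:2]*1e3).round(1),'R mm',(rr/np.array(f['mtx'])[0,0]*np.linalg.norm(d*(n-o[2])/d[2])*1e3).round(1))
E
python3 - <<'E'
from chk import *
import pickle
st=r.state(); f=grab_frame('wrist'); pickle.dump((f,st),open('w9.pkl','wb')); c=cam(f,st)
T=laneT(L3)
circles(f,c,T,'now'); f8,s8=pickle.load(open('w8.pkl','rb')); circles(f8,cam(f8,s8),T,'before')
E
```

```text
now (np.float32(246.8), np.float32(93.8), np.float32(59.1)) lane xy mm [166.1   0.2] R mm 34.0
now (np.float32(249.8), np.float32(209.2), np.float32(52.5)) lane xy mm [233.6   2.3] R mm 32.1
now (np.float32(248.2), np.float32(177.8), np.float32(55.8)) lane xy mm [213.8   1.3] R mm 33.1
before (np.float32(252.8), np.float32(89.2), np.float32(45.9)) lane xy mm [166.1   1.3] R mm 23.8
before (np.float32(252.8), np.float32(242.2), np.float32(57.4)) lane xy mm [249.2   2. ] R mm 33.1
before (np.float32(264.8), np.float32(60.8), np.float32(57.4)) lane xy mm [153.1   7. ] R mm 30.0
before (np.float32(248.2), np.float32(278.2), np.float32(45.9)) lane xy mm [272.5  -0.4] R mm 28.1
```

```bash
python3 - <<'E'
from fit import *
T=laneT(L3); st=r.state(); print((np.linalg.inv(T)@np.r_[st['ee_pos'],1])[:3])
print(lane_delta(T,.300,.0012,.06,-12)); print(lane_delta(T,.300,.0012,.007,-12))
E
```

```text
[0.23842456 0.00115364 0.06583348]
(array([-61.6,  -0.3,   5.9]), array([-0.1, 12. ,  0.3]))
(array([-61.5,  -0.2,  58.9]), array([-0.1, 12. ,  0.3]))
```

Request:
servo_tool:
  targets:
    - [[60,-12,0,1,0,2,0],[150,-30,0,3,0,6,0],[255,-48,0,5,0,12,0],[255,-62,0,6,0,12,0],[255,-62,0,15,0,12,0],[255,-62,0,30,0,12,0],[255,-62,0,44,0,12,0],[255,-62,0,54,0,12,0],[255,-62,0,59,0,12,0],[255,-62,0,59,0,12,0]]

```text
time: 21.58
ee_pos: [0.5789, 0.2075, 0.1831]
tcp_rot: [1.564, 2.406, -0.258]
wrist_force: [-0.1, -0.1, 0.5]
gripper_width: 0.0001
```

```bash
cat > w.py <<'E'
from fit import *
T=laneT(L3); st=r.state(); print('lane mm',((np.linalg.inv(T)@np.r_[st['ee_pos'],1])[:3]*1e3).round(1),'F lane',(T[:3,:3].T@st['wrist_force']).round(1),'w',st['gripper_width'])
R0=rot(st['tcp_rot']); print('100mm down-lane in tool',(R0.T@-T[:3,0]*100).round(1),'to n=.007:',lane_delta(T,.3,.0012,.007,-12)[0])
E
python3 w.py
```

```text
lane mm [300.1   0.5   5.3] F lane [ 0.3 -0.2  0.4] w 9.320794574666579e-05
100mm down-lane in tool [97.8  0.6 20.6] to n=.007: [ 0.4  0.7 -1.6]
```

Request:
servo_tool:
  targets:
    - [[255,3,0,0,0,0,0],[255,6,0,0,0,0,0],[255,9,0,1,0,0,0],[255,12,1,1.5,0,0,0],[255,15,1,2,0,0,0],[255,18,1,2.7,0,0,0],[255,20,1,3.1,0,0,0],[255,22,1,3.5,0,0,0],[255,24,1,4,0,0,0],[255,26,1,4.4,0,0,0]]

```text
time: 22.42
ee_pos: [0.5703, 0.2292, 0.1707]
tcp_rot: [1.564, 2.405, -0.258]
wrist_force: [0.4, 0.4, -0.3]
gripper_width: -0.0003
```

```bash
python3 w.py
```

```text
lane mm [273.7   1.3   6.3] F lane [-0.3  0.5 -0.2] w -0.000290521049300555
100mm down-lane in tool [97.9  0.6 20.6] to n=.007: [-25.6  -0.3  -6.1]
```

Request:
servo_tool:
  targets:
    - [[255,2,0,0.4,0,0,0],[255,4,0,0.8,0,0,0],[255,6,0,1.2,0,0,0],[255,8,0,1.7,0,0,0],[255,10,0,2.1,0,0,0],[255,12,0,2.5,0,0,0],[255,14,0,2.9,0,0,0],[255,16,0,3.4,0,0,0],[255,18,0,3.8,0,0,0],[255,20,0,4.2,0,0,0]]

```text
time: 23.25
ee_pos: [0.563, 0.2455, 0.1604]
tcp_rot: [1.564, 2.405, -0.258]
wrist_force: [0.8, -1.1, 0.4]
gripper_width: -0.0001
```

```bash
python3 w.py; python3 - <<'E'
from chk import *
st=r.state(); f=grab_frame('wrist'); c=cam(f,st); T=laneT(L3); circles(f,c,T,'w',rm=(36,75))
b=grab_frame('side'); circles(b,cam(b),T,'s',rm=(8,16))
E
```

```text
lane mm [253.1   1.2   6.3] F lane [ 1.3  0.3 -0.3] w -0.00011782343384823596
100mm down-lane in tool [97.9  0.6 20.6] to n=.007: [-45.8  -0.3 -10.4]
w (np.float32(246.8), np.float32(162.8), np.float32(74.1)) lane xy mm [211.5   0.5] R mm 31.6
w (np.float32(246.8), np.float32(30.8), np.float32(67.5)) lane xy mm [157.7   0.2] R mm 30.9
w (np.float32(245.2), np.float32(123.8), np.float32(74.1)) lane xy mm [195.2  -0.3] R mm 31.8
w (np.float32(248.2), np.float32(197.2), np.float32(74.1)) lane xy mm [226.2   1.2] R mm 31.8
w (np.float32(278.2), np.float32(153.8), np.float32(65.8)) lane xy mm [207.6  13.8] R mm 28.2
w (np.float32(266.2), np.float32(56.2), np.float32(57.6)) lane xy mm [167.8   8.2] R mm 25.8
w (np.float32(218.2), np.float32(54.8), np.float32(47.7)) lane xy mm [167.2 -11.5] R mm 21.5
```

Request:
servo_tool:
  targets:
    - [[255,2,0,0.4,0,0,0],[255,4,0,0.8,0,0,0],[255,6,0,1.2,0,0,0],[255,8,0,1.7,0,0,0],[255,10,0,2.1,0,0,0],[255,12,0,2.5,0,0,0],[255,14,0,2.9,0,0,0],[255,16,0,3.4,0,0,0],[255,18,0,3.8,0,0,0],[255,20,0,4.2,0,0,0]]

```text
time: 24.18
ee_pos: [0.5555, 0.2622, 0.15]
tcp_rot: [1.564, 2.406, -0.258]
wrist_force: [-0.4, -0.1, 0.0]
gripper_width: -0.0001
```

Request:
servo_tool:
  targets:
    - [[255,2,0,0.4,0,0,0],[255,4,0,0.8,0,0,0],[255,6,0,1.2,0,0,0],[255,8,0,1.7,0,0,0],[255,9.5,0,2,0,0,0],[255,11,0,2.3,0,0,0],[255,12,0,2.5,0,0,0],[255,13,0,2.7,0,0,0],[255,14,0,2.9,0,0,0],[255,15,0,3.1,0,0,0]]

```text
time: 25.02
ee_pos: [0.55, 0.2743, 0.1423]
tcp_rot: [1.564, 2.406, -0.258]
wrist_force: [0.4, -0.2, 0.4]
gripper_width: 0.0
```

```bash
python3 w.py
```

```text
lane mm [216.7   0.9   6.4] F lane [0.5 0.3 0.2] w 1.505337273304288e-07
100mm down-lane in tool [97.8  0.7 20.6] to n=.007: [-81.4  -0.3 -17.7]
```

Request:
servo_tool:
  targets:
    - [[255,0.7,0,0.1,0,0,0],[255,1.4,0,0.3,0,0,0],[255,2.1,0,0.4,0,0,0],[255,2.8,0,0.6,0,0,0],[255,3.5,0,0.7,0,0,0],[255,4.2,0,0.9,0,0,0],[255,4.9,0,1,0,0,0],[255,5.5,0,1.2,0,0,0],[255,6,0,1.3,0,0,0],[255,6,0,1.3,0,0,0]]

```text
time: 25.85
ee_pos: [0.5478, 0.2793, 0.1392]
tcp_rot: [1.564, 2.406, -0.258]
wrist_force: [0.5, -1.1, 0.8]
gripper_width: 0.0001
```

```bash
python3 w.py; python3 - <<'E'
from chk import *
import pickle
st=r.state(); f=grab_frame('wrist'); pickle.dump((f,st),open('w10.pkl','wb')); c=cam(f,st); T=laneT(L3)
g=cv2.cvtColor(f['color'],cv2.COLOR_RGB2GRAY); 
col=248
print(g[0:384:3,235].tolist())
for x in (.06,.1,.13,.163,.195,.205): print(x,[np.round(proj(f,c,(T@[x,-.0025,n,1])[:3])) for n in (0,.022)])
E
```

```text
lane mm [210.4   0.8   6.4] F lane [ 1.4 -0.   0.1] w 5.018411269514602e-05
100mm down-lane in tool [97.8  0.7 20.6] to n=.007: [-87.6  -0.2 -19.1]
[155, 154, 157, 158, 160, 170, 194, 195, 194, 194, 191, 190, 189, 187, 188, 187, 185, 184, 184, 186, 107, 112, 147, 190, 183, 144, 68, 159, 167, 152, 116, 162, 148, 78, 151, 203, 176, 113, 166, 208, 190, 148, 130, 94, 184, 207, 207, 208, 208, 208, 208, 208, 207, 208, 208, 208, 208, 208, 208, 208, 207, 208, 207, 208, 161, 162, 63, 65, 189, 200, 208, 151, 127, 182, 206, 186, 134, 166, 178, 128, 101, 96, 95, 95, 94, 95, 95, 95, 94, 93, 94, 27, 21, 21, 21, 22, 22, 22, 22, 21, 21, 22, 21, 19, 18, 18, 19, 19, 19, 18, 18, 19, 18, 18, 18, 19, 18, 21, 19, 18, 20, 20, 21, 20, 20, 21, 19, 19]
0.06 [array([243., -75.]), array([ 242., -116.])]
0.1 [array([243.,  17.]), array([242.,  -8.])]
0.13 [array([242.,  82.]), array([241.,  69.])]
0.163 [array([242., 151.]), array([241., 149.])]
0.195 [array([242., 216.]), array([240., 224.])]
0.205 [array([242., 235.]), array([240., 246.])]
```

Request:
servo_tool:
  targets:
    - [[255,0.5,0,0.1,0,0,0],[255,1,0,0.2,0,0,0],[255,1.5,0,0.3,0,0,0],[255,2,0,0.4,0,0,0],[255,2.5,0,0.5,0,0,0],[255,3,0,0.6,0,0,0],[255,3.3,0,0.7,0,0,0],[255,3.6,0,0.8,0,0,0],[255,4,0,0.8,0,0,0],[255,4,0,0.8,0,0,0]]

```text
time: 26.73
ee_pos: [0.5463, 0.2826, 0.1371]
tcp_rot: [1.564, 2.406, -0.258]
wrist_force: [0.5, 0.3, 0.5]
gripper_width: 0.0001
```

Request:
servo_tool:
  targets:
    - [[255,0.3,0,0.1,0,0,0],[255,0.6,0,0.1,0,0,0],[255,0.9,0,0.2,0,0,0],[255,1.2,0,0.2,0,0,0],[255,1.5,0,0.3,0,0,0],[255,1.8,0,0.4,0,0,0],[255,2,0,0.4,0,0,0],[255,2,0,0.4,0,0,0],[255,2,0,0.4,0,0,0],[255,2,0,0.4,0,0,0]]

```text
time: 27.57
ee_pos: [0.5456, 0.2843, 0.1362]
tcp_rot: [1.564, 2.406, -0.258]
wrist_force: [0.6, 0.1, -0.2]
gripper_width: 0.0001
```

```bash
python3 w.py
```

```text
lane mm [204.1   0.8   6.6] F lane [ 0.   0.5 -0.2] w 0.00012508547151755296
100mm down-lane in tool [97.8  0.7 20.7] to n=.007: [-93.7  -0.3 -20.2]
```

Request:
servo_tool:
  targets:
    - [[255,0.3,0,0.1,0,0,0],[255,0.6,0,0.1,0,0,0],[255,0.9,0,0.2,0,0,0],[255,1.2,0,0.2,0,0,0],[255,1.5,0,0.3,0,0,0],[255,1.8,0,0.4,0,0,0],[255,2.1,0,0.4,0,0,0],[255,2.4,0,0.5,0,0,0],[255,2.4,0,0.5,0,0,0],[255,2.4,0,0.5,0,0,0]]

```text
time: 28.4
ee_pos: [0.5447, 0.2863, 0.1349]
tcp_rot: [1.564, 2.407, -0.258]
wrist_force: [-0.1, -0.6, -0.0]
gripper_width: -0.0001
```

```bash
python3 w.py; python3 - <<'E'
from chk import *
import pickle
st=r.state(); f=grab_frame('wrist'); pickle.dump((f,st),open('w11.pkl','wb')); c=cam(f,st); T=laneT(L3)
g=cv2.cvtColor(f['color'],cv2.COLOR_RGB2GRAY); print(g[150:300:3,235].tolist())
for x in (.19,.195,.2): print(x,np.round(proj(f,c,(T@[x,-.0025,.022,1])[:3])))
b=grab_frame('side'); pickle.dump(b,open('b11.pkl','wb')); cb=cam(b); gb=cv2.cvtColor(b['color'],cv2.COLOR_RGB2GRAY)
b0=pickle.load(open('f0.pkl','rb'))[1]; g0=cv2.cvtColor(b0['color'],cv2.COLOR_RGB2GRAY)
# front core now vs core A at start: match patch around A
p=g0[262:300,218:252]
res=cv2.matchTemplate(gb[250:312,205:265],p,cv2.TM_CCOEFF_NORMED); print(cv2.minMaxLoc(res),'expect',(13,12))
E
```

```text
lane mm [201.6   0.8   6.6] F lane [ 0.4 -0.3 -0.3] w -0.00011043254868200595
100mm down-lane in tool [97.8  0.7 20.7] to n=.007: [-96.2  -0.3 -20.8]
[201, 202, 202, 202, 202, 202, 202, 202, 202, 202, 202, 202, 202, 203, 157, 157, 61, 62, 183, 205, 203, 145, 122, 176, 193, 180, 152, 159, 164, 121, 96, 92, 91, 91, 91, 91, 91, 92, 91, 91, 91, 27, 20, 20, 20, 19, 20, 21, 19, 20]
0.19 [241. 232.]
0.195 [240. 244.]
0.2 [240. 255.]
(-0.18949419260025024, 0.861852765083313, (8, 1), (13, 12)) expect (13, 12)
```

Request:
servo_tool:
  targets:
    - [[255,0.3,0,0.1,0,0,0],[255,0.6,0,0.1,0,0,0],[255,0.9,0,0.2,0,0,0],[255,1.2,0,0.2,0,0,0],[255,1.5,0,0.3,0,0,0],[255,1.8,0,0.4,0,0,0],[255,2.1,0,0.4,0,0,0],[255,2.1,0,0.4,0,0,0],[255,2.1,0,0.4,0,0,0],[255,2.1,0,0.4,0,0,0]]

```text
time: 29.33
ee_pos: [0.5444, 0.2872, 0.1342]
tcp_rot: [1.564, 2.405, -0.258]
wrist_force: [1.9, -4.1, 5.0]
gripper_width: -0.0
```

```bash
python3 w.py; cat > m.py <<'E'
from chk import *
import pickle
st=r.state(); f=grab_frame('wrist'); c=cam(f,st)
g=cv2.cvtColor(f['color'],cv2.COLOR_RGB2GRAY); print(g[225:246:3,235].tolist())
b=grab_frame('side'); gb=cv2.cvtColor(b['color'],cv2.COLOR_RGB2GRAY)
b0=pickle.load(open('f0.pkl','rb'))[1]; g0=cv2.cvtColor(b0['color'],cv2.COLOR_RGB2GRAY)
U=lambda x:cv2.GaussianBlur(cv2.resize(x,None,fx=6,fy=6,interpolation=cv2.INTER_CUBIC),(0,0),5)
T=laneT(L3); cb=cam(b); 
res=cv2.matchTemplate(U(gb[250:312,205:265]),U(g0[262:300,218:252]),cv2.TM_CCOEFF_NORMED); m=cv2.minMaxLoc(res)
print(m[1],'shift px',np.array(m[3])/6-[13,12],'px/10mm',np.array(proj(b,cb,(T@[.043,0,.022,1])[:3]))-proj(b,cb,(T@[.033,0,.022,1])[:3]))
E
python3 m.py
```

```text
lane mm [200.5   0.9   6.5] F lane [6.4 0.1 2.1] w -2.6355415369101955e-05
100mm down-lane in tool [97.9  0.6 20.6] to n=.007: [-97.3  -0.3 -21. ]
[115, 146, 195, 183, 134, 96, 92]
0.9567483067512512 shift px [0.         0.16666667] px/10mm [-0.55897199 -3.60929684]
```

The push now reads 6.4 N and has stalled, so the queue is seated. The front core also sits where A was. Backing off.

Request:
servo_tool:
  targets:
    - [[255,-1,0,0,0,0,0],[255,-3,0,-0.6,0,0,0],[255,-6,0,-1.3,0,0,0],[255,-10,0,-3,0,0,0],[255,-15,0,-8,0,0,0],[255,-20,0,-18,0,0,0],[255,-25,0,-32,0,0,0],[255,-30,0,-50,0,0,0],[255,-30,0,-60,0,0,0],[255,-30,0,-60,0,0,0]]

```text
time: 30.27
ee_pos: [0.5497, 0.28, 0.2036]
tcp_rot: [1.564, 2.405, -0.251]
wrist_force: [0.7, 0.5, -0.3]
gripper_width: 0.0002
```

```bash
python3 w.py; python3 m.py; python3 - <<'E'
from chk import *
st=r.state(); f=grab_frame('wrist'); circles(f,cam(f,st),laneT(L3),'w',rm=(40,60))
E
```

```text
lane mm [242.7   2.9  62.2] F lane [-0.3  0.8 -0.1] w 0.0002135233749852957
100mm down-lane in tool [97.8  0.4 20.8] to n=.007: [-67.5  -1.9  42.1]
[229, 229, 229, 110, 98, 97, 98]
0.9562026262283325 shift px [0.         0.16666667] px/10mm [-0.55897199 -3.60929684]
w (np.float32(246.8), np.float32(90.8), np.float32(57.4)) lane xy mm [158.8   0. ] R mm 34.7
```

```bash
python3 -c "
from bench import workorder
print(workorder.sign_off())"
```

```text
the job is handed in; nothing more can be done
None
```

I moved the oldest core to the tray, loaded the new one at the top of the lane, pushed the queue closed, and handed the job in at about 30 s of the 64 s. The hand-in reported no verdict.

- **Oldest core:** I gripped it across the outside with the tool leaned about 35 degrees, lifted it out and released it. The last wrist picture showed it lying flat, within about 5 mm of the tray's centre.
- **New core and queue:** I set the new core behind the third and let go. The two cores still in the lane had hung, so I eased the queue down with closed fingers. It moved at about 1 N or less until it stalled at a 6.4 N push.
- **Last checks:**
  - In the side camera the front core sits where the oldest one lay at the start, within about 0.5 mm.
  - The new core measured 159 mm from the stop in my fitted lane frame. Three touching cores would put it at about 161–165 mm, and I put the difference down to bias in that fit.
- **Not fully checked:**
  - I did not see the third core at the end, because the shelf hides it. That it touches both neighbours is inferred from the push being felt at the stop.
  - My 12 picture views were used up before the push, so the checks after that were by force and image matching only.
  - I did not look at the tools and tape again. I felt no contact with them.
- **Disagreement:** the wrist and side cameras differed by about 10 mm on lane height, so I settled heights by touch.
- **Contact force:** the core was pressed onto the tray floor with about 28 N just before release.

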